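Release the ceramic test balls from the feed hopper

ROBOT

A 6-joint arm with a two-finger parallel gripper is mounted at the origin on the work surface. World frame = base frame: x ahead of the robot, y to its left, z up, the work surface at z = 0. Lengths are in m, angles in rad, forces in N, time in s.
With the tool pointing down it reaches from about 0.25 to 0.725 m from the base axis. Payload 9.7 kg.
Tool frame: the origin (TCP) lies at the very end of the fingers, on their centre line; the grasp point (between the pads) lies 19 mm behind it (bot.tcp_to_grasp is the x of the grasp point in the tool frame, in m); x points along the fingers, z is the direction in which the jaws open and shut, and the axes are right-handed (so a half turn about x gives the same grasp; the last joint's range is limited). The gripper opens to 85 mm and grips with 20 to 120 N. Pads are 22 mm wide; open, the fingers measure 114 mm over their backs; the gripper's body (76 mm by 85 mm) begins 54 mm behind the grasp point. The pads swing forward as they close: fully open they stand 13 mm farther back than shut.
Start: joints at [1.261, 0.087, 0.176, 1.66, 0, 1.571], TCP at [0.168, 0.524, 0.231] pointing down, gripper open.
Joint ranges: [-3.13, 3.13], [-0.85, 1.81], [-1.15, 1.24], [-2.2, 2.28], [-1.44, 1.52], [-3.14, 3.14]. Speed limits (rad/s): [2.22, 2.22, 2.57, 3.14, 3.14, 3.14].

INTERFACE

Orientations are given as a unit quaternion [w, x, y, z].
In Python, from cell import bot, imaging, look_for, outline_of, landmark_of gives the robot as it stands.
- The arm moves only by the tool carry_out, never from a script. Its argument "series" is a list of rows, each a list of 5 numbers: the finger opening in mm, from 0 to 85.4, then the shift along the tool's x, y, z in mm, then the turn about the tool's x in degrees. A call has 1 to 5 rows; each row shifts and turns the commanded pose from where the row before left it, along the tool's axes as they then stand; what a row does not reach is not made up. A row lasts 1/12 s, in which the tool goes at most 41.7 mm and 7.16 degrees, less where a joint would pass 70% of its speed; a pose out of reach is approached as far as the arm can. A call with a gripper value outside its range is refused whole. The fingers move at their own pace and stop on an object; the grip force is fixed at half the most. Time passes only in rows, so rows that do not move let the fingers close. It gives the time, the measured TCP pose, the force and the opening at its end, in the units of the state.
- bot.read_state(): the state, without advancing time (a new reading comes with each control period).
- imaging.snapshot(name): name is "side" or "top" or "wrist"; returns (picture, depth): 480x640x3 uint8, blue, green, red; 480x640 float32, m along the optical axis (not along the pixel's ray), 0 where there is no reading.
- imaging.camera_info(name): a dict with "fx", "fy", "cx", "cy" (pixels), "world_from_camera" (4x4, takes a point from camera to world coordinates). Camera axes: x right, y down, z forward; pixel columns grow to the right and rows downward; lengths in m; the calibration is good to about 2 mm. A picture is of the moment at which its call begins: read the wrist's pose just before it. camera_info takes no time and is no camera call; for the wrist camera it gives the pose at the moment of the call.
- bot.close_job(): hands the job in, once; it reports no verdict.
Trained networks look in the newest picture that a camera, given by its name, has taken for a name from the list of things; names that differ only in an ending like _2 or _b are one class to them, and where a whole thing is asked for, a point or a joint stands for the part that bears it (a point fixed in the world has none). Each returns a list of dicts, best first, with "conf" (0 to 1); they miss things now and then, are a little off and sometimes report something else, mostly with a low value. They report only what shows in the picture. A call takes as long as a camera call.
- look_for(camera, name): "centre" ([x, y, z] in m, in world coordinates, good to about 4 mm: the middle of the surface that is visible of it).
- outline_of(camera, name): "pixels" (480x640 bool, what is visible of it).
- landmark_of(camera, name): "centre" ([x, y, z] in m, in world coordinates, good to about 4 mm: a listed point, or the origin of a listed thing).
The state is a dict: "time_s": time; "joint_positions": joint angles; "qvel": joint speeds; "effort": joint torques, N m; "eef_pos": TCP position; "eef_rot": TCP orientation; "wrist_force": force on the tool from outside, world axes, zero at the start; "torque": the same for the moment, N m; "grip_width": finger opening in m.
Only numpy, scipy, OpenCV 4.12 (cv2) and the standard library are available. Lean on these libraries where they do the work, as an engineer would, in place of code of your own. Each camera call takes 0.05 s, during which the arm holds its last target.

TASK

Two small feed hoppers stand on the lab bench. Pull the orange-knobbed slide gate of the hopper with the white ceramic balls towards the robot until all three balls have run down its chute into the blue tray, then push that gate fully shut again and let go. Leave the other hopper, with the green knob and green balls, shut.

Things in the scene. Friction and masses are not known exactly. Their poses are not given: they have to be found in the camera images.
- white_gate (a joint): Slide gate of the white balls' hopper: travel in m, 0 = fully shut, 0.080 = fully open (its stop). It starts shut or up to 8 mm ajar. It grows as the knob is pulled straight away from the hopper, on the robot's side. It stays where it is left; sliding takes about 3 N. The balls drop between about 0.03 and 0.06; at 0.07 or more all drop.
- white_knob (a point): Orange upright round knob, 26 mm across, 46 mm tall, on the outer end of the flat dark steel gate plate (70 mm wide). Point: knob centre, 0.17 m above the bench; knob top 22 mm above it, plate top 28 mm below. Axes: z up; the gate opens straight along -x (roughly to the robot). Gate shut, the hopper axis is 165 mm off along +x; its grey funnel has 68 mm radius, rim 79 mm above this point.
- white_hopper: The white balls' hopper, fixed to the bench: grey funnel on an aluminium stand 150 x 150 mm, 248 mm tall, with a chute and, on the far side from the knob, a blue open tray 125 x 125 mm and 40 mm tall. Origin: on the bench under the funnel's axis; z up, the gate opens along -x, the tray's centre is 150 mm off along +x. Need not be touched.
- white_ball0_center (a point): Centre of white ceramic ball 1 of 3, 24 mm in diameter, 20 to 40 g; starts in the hopper, resting on the gate. It rolls into the tray within about a second once the gate is open.
- white_ball1_center (a point): Centre of white ceramic ball 2 of 3, 24 mm in diameter, 20 to 40 g; starts in the hopper, resting on the gate. It rolls into the tray within about a second once the gate is open.
- white_ball2_center (a point): Centre of white ceramic ball 3 of 3, 24 mm in diameter, 20 to 40 g; starts in the hopper, resting on the gate. It rolls into the tray within about a second once the gate is open.
- green_gate (a joint): The same kind of gate on the other hopper (green knob, green balls), 0 = shut, in m; starts shut or up to 8 mm ajar. To be left alone.

How it is judged:
By the outcome, as a careful person would: the job done as asked, in the order asked, and still so for the second after the job is handed in, with the robot touching nothing.
It also fails if it takes over 35 s, if anything falls off the work surface, if the arm or the gripper's body presses on something with over 40 N, if the wrist force passes 120 N, or if a joint passes its speed limit or range.

## Working session

There is one attempt and no reset: what is moved stays moved. The work goes in short steps, Python scripts to look and compute and a tool call to move; the robot and the scene stay as the last step left them, time stands still between calls to the robot, and variables do not carry over. Pictures are saved under pics/ and viewed, and the job is handed in when it is done.

Besides the shell and the picture viewer there is one more tool, called after ">>>" as name([rows], argument=value, ...), one row to a line, values as JSON. carry_out: Moves the arm, as the interface text tells. Its arguments: {"type":"object","properties":{"series":{"type":"array","items":{"type":"array","items":{"type":"number"}}}},"required":["series"]}

```bash
ls; mkdir -p pics; cat > h.py <<'E'
from cell import bot, imaging, look_for, outline_of, landmark_of
import numpy as np, cv2
from scipy.spatial.transform import Rotation as R
def rot(s=None):
    q=(s or bot.read_state())["eef_rot"]; return R.from_quat([q[1],q[2],q[3],q[0]]).as_matrix()
E
python3 - <<'E'
from h import *
s=bot.read_state(); print(s["time_s"],s["eef_pos"],rot(s).round(3).tolist(),s["grip_width"])
for c in ("side","top"):
    p,d=imaging.snapshot(c); cv2.imwrite(f"pics/{c}0.png",p)
    for n in ("white_knob","white_hopper"):
        print(c,n,[(r["conf"],np.round(r["centre"],4).tolist()) for r in landmark_of(c,n)][:3])
    print(c,[(r["conf"],np.round(r["centre"],4).tolist()) for r in look_for(c,"white_knob")][:3])
print(bot.read_state()["time_s"])
E
```

```text
pics
0.0 [0.16760333 0.52362248 0.230599  ] [[-0.0, -0.952, 0.305], [-0.001, 0.305, 0.952], [-1.0, 0.0, -0.001]] 0.08561265331726056
side white_knob [(0.92, [0.4972, 0.129, 0.1673])]
side white_hopper [(0.57, [0.6656, 0.1716, -0.0012])]
side [(0.66, [0.5418, 0.1424, 0.1429])]
top white_knob [(0.93, [0.4994, 0.1304, 0.1674])]
top white_hopper [(0.84, [0.6622, 0.173, -0.0022])]
top [(0.8, [0.5528, 0.1427, 0.1398])]
0.4
```

View pics/side0.png

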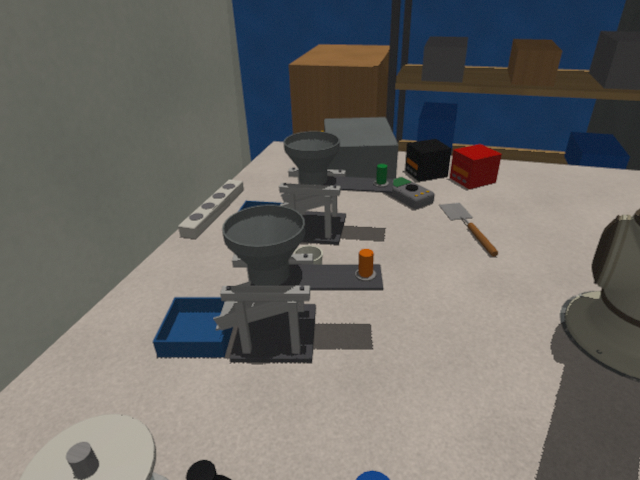

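View pics/top0.png

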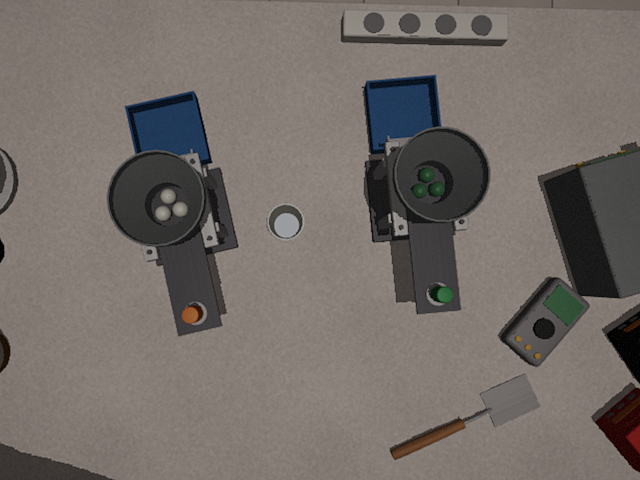

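```bash
python3 - <<'E'
from h import *
p,d=imaging.snapshot("top"); K=imaging.camera_info("top"); T=K["world_from_camera"]
v,u=np.mgrid[:480,:640]
P=np.stack([(u-K["cx"])/K["fx"]*d,(v-K["cy"])/K["fy"]*d,d],-1)@T[:3,:3].T+T[:3,3]
m=(d>0)&(u>140)&(u<240)&(v>230)&(v<350)
pl=m&(abs(P[...,2]-.142)<.006)&(P[...,0]<0.575)
r=cv2.minAreaRect((P[pl][:,:2]*1000).astype(np.float32)); print(pl.sum(),r,np.median(P[pl][:,2]))
hsv=cv2.cvtColor(p,cv2.COLOR_BGR2HSV)
k=m&(hsv[...,1]>200)&(hsv[...,0]<20)&(P[...,2]>.185)
print("knobtop",k.sum(),P[k].mean(0),P[k].min(0),P[k].max(0))
# funnel rim
rim=(d>0)&(abs(P[...,2]-.249)<.006)&(u<230)&(v>140)&(v<260)
q=P[rim]; c,rad=cv2.minEnclosingCircle((q[:,:2]*1000).astype(np.float32)); print("rim",rim.sum(),c,rad)
c,ax,a=cv2.fitEllipse((q[:,:2]*1000).astype(np.float32)); print(c,ax)
print("above .2 near knob",P[(d>0)&(P[...,2]>.2)][:,:].min(0))
E
```

```text
2673 ((527.5131225585938, 135.00030517578125), (113.10597229003906, 71.069580078125), 14.268528938293457) 0.14313095256738717
knobtop 31 [0.50456516 0.12145803 0.19055645] [0.49104263 0.11554106 0.18534764] [0.51303821 0.13823931 0.19455002]
rim 873 (666.533203125, 170.17478942871094) 68.12126159667969
(666.147705078125, 169.8508758544922) (132.07789611816406, 132.36549377441406)
above .2 near knob [ 0.5983694  -0.29828257  0.20000707]
```

```bash
python3 - <<'E'
from h import *
for c in ("top","side"):
    p,d=imaging.snapshot(c); K=imaging.camera_info(c); T=K["world_from_camera"]
    v,u=np.mgrid[:480,:640]
    P=np.stack([(u-K["cx"])/K["fx"]*d,(v-K["cy"])/K["fy"]*d,d],-1)@T[:3,:3].T+T[:3,3]
    q=P[(d>0)&(P[...,2]>.04)&(P[...,2]<.8)&(P[...,0]>-.1)&(P[...,0]<.9)&(abs(P[...,1])<.8)]
    cells={}
    for x,y,z in q:
        k=(round(x/.06)*.06,round(y/.06)*.06); cells[k]=max(cells.get(k,0),z)
    print(c,[(round(k[0],2),round(k[1],2),round(z,2)) for k,z in sorted(cells.items()) if k[1]>.05])
s=bot.read_state();Rm=rot(s);print(s["time_s"])
print("to tool mm",Rm.T@(np.array([.5,.1295,.235])-s["eef_pos"])*1000)
E
```

```text
top [(0.42, 0.48, np.float64(0.04)), (0.48, 0.06, np.float64(0.14)), (0.48, 0.12, np.float64(0.2)), (0.48, 0.18, np.float64(0.15)), (0.54, 0.12, np.float64(0.2)), (0.54, 0.18, np.float64(0.15)), (0.6, 0.12, np.float64(0.25)), (0.6, 0.18, np.float64(0.25)), (0.6, 0.24, np.float64(0.25)), (0.66, 0.12, np.float64(0.25)), (0.66, 0.18, np.float64(0.21)), (0.66, 0.24, np.float64(0.25)), (0.72, 0.12, np.float64(0.25)), (0.72, 0.18, np.float64(0.25)), (0.72, 0.24, np.float64(0.25)), (0.78, 0.12, np.float64(0.15)), (0.78, 0.18, np.float64(0.08)), (0.78, 0.24, np.float64(0.05)), (0.78, 0.3, np.float64(0.04)), (0.84, 0.12, np.float64(0.05)), (0.84, 0.18, np.float64(0.05)), (0.84, 0.24, np.float64(0.05)), (0.84, 0.3, np.float64(0.05)), (0.9, 0.18, np.float64(0.05)), (0.9, 0.24, np.float64(0.04))]
side [(0.0, 0.06, np.float64(0.06)), (0.06, 0.06, np.float64(0.22)), (0.12, 0.06, np.float64(0.2)), (0.42, 0.48, np.float64(0.2)), (0.42, 0.54, np.float64(0.2)), (0.48, 0.12, np.float64(0.19)), (0.48, 0.18, np.float64(0.14)), (0.54, 0.12, np.float64(0.19)), (0.54, 0.18, np.float64(0.14)), (0.6, 0.12, np
[... 229 characters left out ...]
.25)), (0.66, 0.48, np.float64(0.15)), (0.66, 0.54, np.float64(0.15)), (0.72, 0.12, np.float64(0.25)), (0.72, 0.18, np.float64(0.25)), (0.72, 0.24, np.float64(0.25)), (0.72, 0.48, np.float64(0.15)), (0.72, 0.54, np.float64(0.18)), (0.72, 0.6, np.float64(0.18)), (0.78, 0.12, np.float64(0.15)), (0.78, 0.18, np.float64(0.06)), (0.78, 0.24, np.float64(0.08)), (0.78, 0.3, np.float64(0.04)), (0.78, 0.48, np.float64(0.15)), (0.78, 0.54, np.float64(0.15)), (0.78, 0.6, np.float64(0.15)), (0.84, 0.18, np.float64(0.04)), (0.84, 0.24, np.float64(0.04)), (0.84, 0.3, np.float64(0.04)), (0.9, 0.18, np.float64(0.04)), (0.9, 0.24, np.float64(0.04))]
0.55
to tool mm [  -3.71894016 -436.70620023 -274.22917943]
```

>>> carry_out([
  [70,-2,-31,-20,0],
  [70,-2,-31,-20,0],
  [70,-2,-31,-20,0],
  [70,-2,-31,-20,0],
  [70,-2,-31,-20,0],
])

```text
time_s: 0.97
eef_pos: [0.2855, 0.3799, 0.2415]
eef_rot: [0.571, -0.417, 0.571, 0.417]
wrist_force: [0.9, -0.3, -0.3]
grip_width: 0.0698
```

>>> carry_out([
  [70,0,-31,-20,0],
  [70,0,-31,-20,0],
  [70,0,-31,-20,0],
  [70,0,-31,-20,0],
  [70,0,-31,-20,0],
])

```text
time_s: 1.38
eef_pos: [0.4028, 0.2372, 0.2416]
eef_rot: [0.571, -0.417, 0.571, 0.417]
wrist_force: [0.0, 0.4, -0.6]
grip_width: 0.0697
```

>>> carry_out([
  [70,0,0,0,7],
  [70,0,0,0,7],
  [70,0,0,0,7],
  [70,0,0,0,7],
  [70,0,0,0,7],
])

```text
time_s: 1.8
eef_pos: [0.402, 0.2386, 0.2413]
eef_rot: [0.671, -0.224, 0.671, 0.224]
wrist_force: [0.3, 0.1, -0.7]
grip_width: 0.0697
```

>>> carry_out([
  [70,0,0,0,7],
  [70,0,0,0,7],
  [70,0,0,0,7],
  [70,0,0,0,2],
  [70,0,0,0,0],
])

```text
time_s: 2.22
eef_pos: [0.4019, 0.2388, 0.2414]
eef_rot: [0.702, -0.087, 0.702, 0.087]
wrist_force: [0.1, -0.6, 0.2]
grip_width: 0.0701
```

```bash
cat > w.py <<'E'
from h import *
import sys
s=bot.read_state();Rm=rot(s);print(s["time_s"],s["eef_pos"],s["grip_width"],s["wrist_force"],s["joint_positions"])
z=Rm[:,2];print("yaw z",np.degrees(np.arctan2(z[1],z[0])),"x axis",Rm[:,0])
for i in range(1,len(sys.argv)):
    t=np.array(eval(sys.argv[i])); print("to tool mm",(Rm.T@(t-s["eef_pos"])*1000).round(1))
A=np.array([.6663,.170]);dd=np.array([.969,.2465]);e=np.array(s["eef_pos"][:2])-A
print("dist from axis along gate",-e@dd*1000,"lateral",(e[0]*-dd[1]+e[1]*dd[0])*1000)
E
python3 w.py "[.499,.1295,.235]"
```

```text
2.2167 [0.40193834 0.23883081 0.24135153] 0.07008810574949424 [ 0.06078915 -0.63624203  0.15388832] [ 5.36140582e-01 -1.05458643e-01  4.64032026e-03  1.68073256e+00
  2.53848570e-06  1.85985072e+00]
yaw z 14.156995620330665 x axis [ 1.38598027e-04  8.53071328e-05 -9.99999987e-01]
to tool mm [   6.4 -129.7   67.4]
dist from axis along gate 239.19965726838663 lateral 131.86220258970386
```

>>> carry_out([
  [70,0,-32,17,0],
  [70,0,-32,17,0],
  [70,0,-32,17,0],
  [70,0,-34,16.5,0],
  [70,0,0,0,0],
])

```text
time_s: 2.63
eef_pos: [0.5022, 0.1255, 0.2404]
eef_rot: [0.702, -0.088, 0.702, 0.087]
wrist_force: [1.0, 0.2, 0.0]
grip_width: 0.0702
```

```bash
python3 w.py "[.499,.1295,.155]"; python3 - <<'E'
from h import *
for c in ("wrist","side"):
    p,d=imaging.snapshot(c); cv2.imwrite(f"pics/{c}1.png",p)
    print(c,[(r["conf"],np.round(r["centre"],4).tolist()) for r in landmark_of(c,"white_knob")][:3])
E
```

```text
2.6333 [0.50222187 0.125462   0.24041351] 0.07015814779626563 [0.98514481 0.20295584 0.04989208] [ 2.45584599e-01  1.30506223e-02  1.16828177e-01  1.67479739e+00
 -1.41873873e-03  1.56950526e+00]
yaw z 14.144933939170675 x axis [ 1.28126896e-04 -1.43050952e-03 -9.99998969e-01]
to tool mm [85.4  4.8 -2.1]
dist from axis along gate 169.97032482371117 lateral -2.71206026671187
wrist [(0.77, [0.5021, 0.1305, 0.1662])]
side [(0.94, [0.4965, 0.1279, 0.1702])]
```

View pics/wrist1.png

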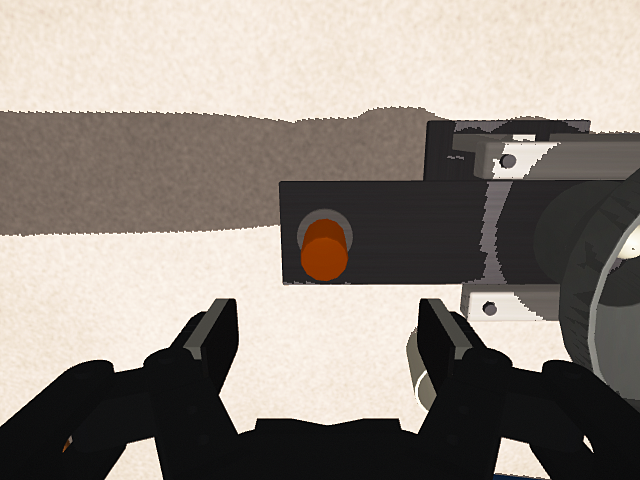

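View pics/side1.png

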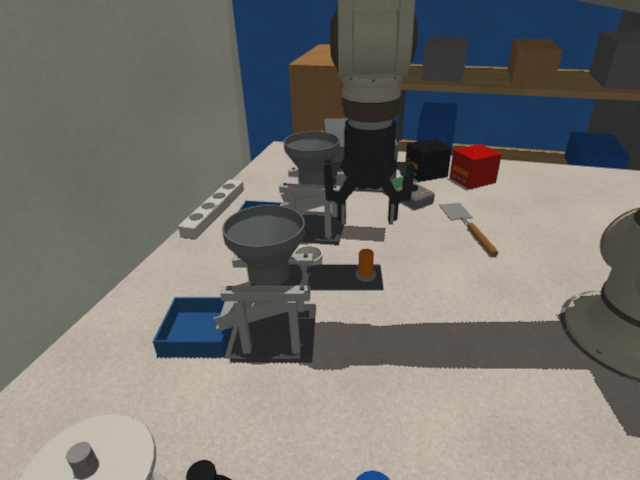

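>>> carry_out([
  [70,25,4,-2,0],
  [70,25,0,0,0],
  [70,20,0,0,0],
  [70,14,0,0,0],
  [70,0,0,0,0],
])

```text
time_s: 3.25
eef_pos: [0.4945, 0.1337, 0.1545]
eef_rot: [0.7, -0.089, 0.703, 0.088]
wrist_force: [0.2, -0.7, -0.6]
grip_width: 0.0703
```

```bash
python3 w.py "[.499,.1295,.155]"; python3 - <<'E'
from h import *
for c in ("wrist","side"):
    p,d=imaging.snapshot(c); cv2.imwrite(f"pics/{c}2.png",p)
E
```

```text
3.25 [0.49445335 0.13365498 0.15453002] 0.07026100052458548 [ 0.20790593 -0.74077392 -0.59295085] [ 2.63936715e-01 -1.45501083e-02 -7.67705494e-02  1.51260467e+00
  1.12701568e-04  1.58343927e+00]
yaw z 14.398066608439853 x axis [-3.91866119e-03 -9.42239676e-04 -9.99991878e-01]
to tool mm [-0.5 -5.2  3.4]
dist from axis along gate 175.47844627070853 lateral 7.141877512496723
```

View pics/wrist2.png

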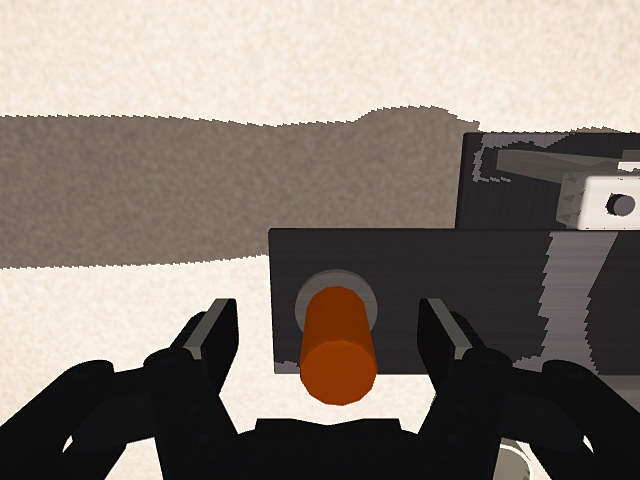

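View pics/side2.png

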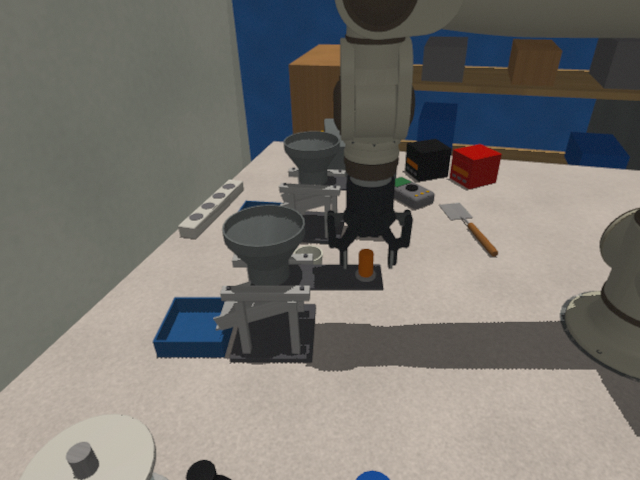

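```bash
python3 w.py; python3 - <<'E'
from h import *
s=bot.read_state();Rm=rot(s);e=np.array(s["eef_pos"])
for c in ("wrist","side"):
    p,d=imaging.snapshot(c); K=imaging.camera_info(c); T=K["world_from_camera"]
    v,u=np.mgrid[:480,:640]
    P=np.stack([(u-K["cx"])/K["fx"]*d,(v-K["cy"])/K["fy"]*d,d],-1)@T[:3,:3].T+T[:3,3]
    hsv=cv2.cvtColor(p,cv2.COLOR_BGR2HSV)
    k=(d>0)&(hsv[...,1]>200)&(hsv[...,0]<20)&(P[...,2]>.14)&(np.linalg.norm(P-[.5,.13,.17],axis=-1)<.05)
    q=P[k]; side=q[q[:,2]<.188]
    def f(x): return np.hypot(side[:,0]-x[0],side[:,1]-x[1])-.013
    from scipy.optimize import least_squares
    r=least_squares(f,[.5,.13],loss="soft_l1",f_scale=.002)
    w=np.array([*r.x,.155]); print(c,k.sum(),w,"tool off mm",Rm.T@(w-e)*1000, "top",np.median(q[q[:,2]>.188],0))
E
```

```text
3.35 [0.49581468 0.13366078 0.15778549] 0.07029477831912641 [ 0.55745835 -0.18957565  0.60984866] [ 2.63304412e-01 -1.54007721e-02 -7.13440045e-02  1.51490554e+00
  2.55070556e-05  1.58344168e+00]
yaw z 14.361706044713005 x axis [-5.72797264e-05  1.09770398e-05 -9.99999998e-01]
dist from axis along gate 174.15789089946614 lateral 6.811931426444984
wrist 6883 [0.49814788 0.1300622  0.155     ] tool off mm [ 2.78532018 -4.0649247   1.36783386] top [0.49759001 0.13199606 0.19025241]
side 343 [0.50050575 0.12980804 0.155     ] tool off mm [ 2.78518233 -4.89599238  3.58897171] top [0.49911241 0.13252558 0.18983893]
```

Shift about -4 mm in tool y, then close.

>>> carry_out([
  [70,2,-4,2,0],
  [60,0,0,0,0],
  [40,0,0,0,0],
  [10,0,0,0,0],
  [10,0,0,0,0],
])

```text
time_s: 3.87
eef_pos: [0.4994, 0.1294, 0.1555]
eef_rot: [0.702, -0.088, 0.702, 0.088]
wrist_force: [-1.2, 0.7, 15.1]
grip_width: 0.0246
```

>>> carry_out([
  [10,0,0,0,0],
  [10,0,0,0,0],
  [10,0,0,0,0],
  [10,0,0,0,0],
  [10,0,0,0,0],
])

```text
time_s: 4.28
eef_pos: [0.4995, 0.1294, 0.1556]
eef_rot: [0.702, -0.088, 0.701, 0.088]
wrist_force: [-1.0, -1.1, 5.3]
grip_width: 0.0244
```

```bash
python3 w.py; python3 - <<'E'
from h import *
for c in ("wrist",):
    p,d=imaging.snapshot(c); cv2.imwrite(f"pics/{c}3.png",p)
E
```

```text
4.2833 [0.49946636 0.12939569 0.1556146 ] 0.02441067713645452 [-0.99804456 -1.0896285   5.29524119] [ 2.53609777e-01 -1.01845679e-02 -7.03564321e-02  1.51015441e+00
 -2.08233443e-04  1.57573967e+00]
yaw z 14.247537426539626 x axis [ 5.07260986e-04 -8.36370064e-05 -9.99999868e-01]
dist from axis along gate 171.67076394947674 lateral 1.778912984141394
```

View pics/wrist3.png

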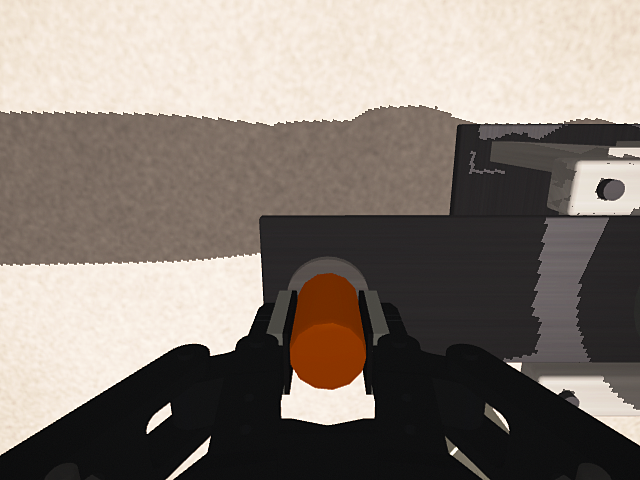

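>>> carry_out([
  [10,0,0,-4,0],
  [10,0,0,-8,0],
  [10,0,0,-8,0],
  [10,0,0,-8,0],
  [10,0,0,-5,0],
])

```text
time_s: 4.75
eef_pos: [0.4669, 0.1211, 0.1556]
eef_rot: [0.702, -0.088, 0.701, 0.088]
wrist_force: [3.1, -1.7, 4.6]
grip_width: 0.0248
```

```bash
python3 w.py
```

```text
4.75 [0.46693837 0.12108734 0.15564785] 0.024787350095234462 [ 3.14127693 -1.69472698  4.62087495] [ 2.53918053e-01 -9.07066302e-02 -1.47535693e-01  1.51297975e+00
 -3.13597604e-04  1.57602528e+00]
yaw z 14.24883580097804 x axis [ 1.03462154e-03 -5.54814028e-05 -9.99999463e-01]
dist from axis along gate 205.23839430025484 lateral 1.7462714900130099
```

>>> carry_out([
  [10,0,0,-8,0],
  [10,0,0,-9,0],
  [10,0,0,-9,0],
  [10,0,0,-8,0],
  [10,0,0,-4,0],
])

```text
time_s: 5.17
eef_pos: [0.4299, 0.1116, 0.1556]
eef_rot: [0.702, -0.088, 0.701, 0.088]
wrist_force: [3.7, -3.3, 4.5]
grip_width: 0.0247
```

>>> carry_out([
  [10,0,0,0,0],
  [10,0,0,0,0],
  [10,0,0,0,0],
  [10,0,0,0,0],
  [10,0,0,0,0],
])

```text
time_s: 5.58
eef_pos: [0.4301, 0.1117, 0.1556]
eef_rot: [0.701, -0.088, 0.702, 0.087]
wrist_force: [-2.1, -3.7, 8.7]
grip_width: 0.0245
```

>>> carry_out([
  [10,0,0,0,0],
  [10,0,0,0,0],
  [10,0,0,0,0],
  [10,0,0,0,0],
  [10,0,0,0,0],
])

```text
time_s: 6.0
eef_pos: [0.4301, 0.1117, 0.1556]
eef_rot: [0.701, -0.088, 0.702, 0.087]
wrist_force: [-1.7, -4.1, 9.2]
grip_width: 0.0245
```

>>> carry_out([
  [10,0,0,0,0],
  [10,0,0,0,0],
  [10,0,0,0,0],
  [10,0,0,0,0],
  [10,0,0,0,0],
])

```text
time_s: 6.42
eef_pos: [0.4301, 0.1117, 0.1556]
eef_rot: [0.701, -0.088, 0.702, 0.087]
wrist_force: [-1.4, -3.8, 9.5]
grip_width: 0.0251
```

```bash
python3 w.py; python3 - <<'E'
from h import *
for c in ("top","side"):
    p,d=imaging.snapshot(c); cv2.imwrite(f"pics/{c}4.png",p)
    for i in range(1):
        print(c,[(r["conf"],np.round(r["centre"],3).tolist()) for r in landmark_of(c,f"white_ball{i}_center")])
    print(c,[(r["conf"],np.round(r["centre"],4).tolist()) for r in landmark_of(c,"white_knob")][:3])
E
```

```text
6.4167 [0.43014011 0.11167722 0.15558694] 0.02509354228673568 [-1.35436549 -3.77005666  9.5241773 ] [ 2.54291467e-01 -1.79931239e-01 -2.27155578e-01  1.52437052e+00
 -4.21219029e-04  1.57651962e+00]
yaw z 14.24190749410296 x axis [-6.66886817e-04 -6.08550793e-04 -9.99999592e-01]
dist from axis along gate 243.21549471548184 lateral 1.6986401475803867
top [(0.6, [0.86, 0.224, 0.017])]
top [(0.97, [0.4295, 0.115, 0.1673])]
side [(0.67, [0.856, 0.221, 0.014])]
side [(0.98, [0.4286, 0.1121, 0.1683])]
```

View pics/top4.png

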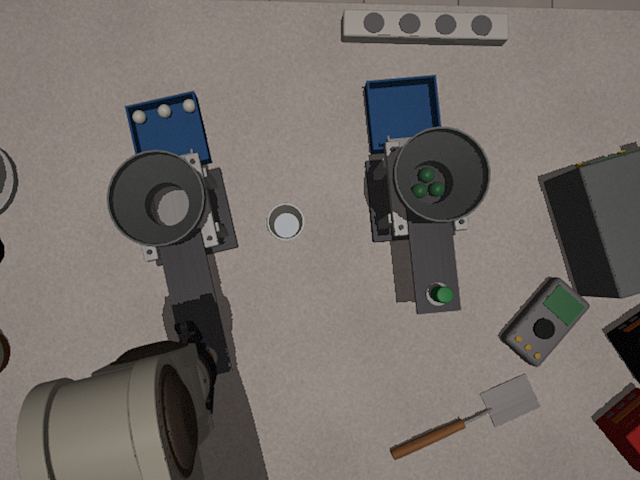

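View pics/side4.png

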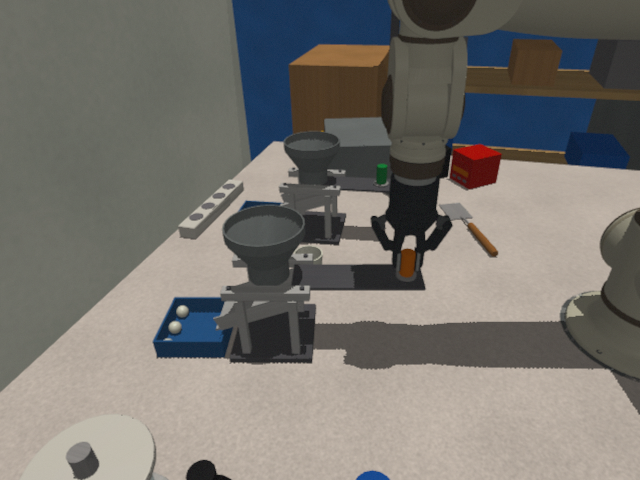

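All three white balls show in the blue tray, at top-view pixels (139,117), (164,110) and (189,105). The funnel is empty. Now I push the gate shut.

>>> carry_out([
  [10,0,0,6,0],
  [10,0,0,9,0],
  [10,0,0,9,0],
  [10,0,0,9,0],
  [10,0,0,9,0],
])

```text
time_s: 7.13
eef_pos: [0.4711, 0.1222, 0.1556]
eef_rot: [0.701, -0.088, 0.702, 0.088]
wrist_force: [-3.5, -3.0, 11.0]
grip_width: 0.0247
```

>>> carry_out([
  [10,0,0,9,0],
  [10,0,0,9,0],
  [10,0,0,7,0],
  [10,0,0,4,0],
  [10,0,0,0,0],
])

```text
time_s: 7.55
eef_pos: [0.5, 0.1295, 0.1556]
eef_rot: [0.702, -0.088, 0.702, 0.088]
wrist_force: [3.0, -1.1, 7.0]
grip_width: 0.0247
```

```bash
python3 w.py
```

```text
7.55 [0.50004425 0.12954278 0.15560976] 0.024706881283655797 [ 2.96764834 -1.10660297  7.02114181] [ 2.53555299e-01 -8.64825530e-03 -6.88410837e-02  1.51024797e+00
 -1.18618615e-04  1.57569742e+00]
yaw z 14.246836550407172 x axis [ 3.73918079e-04 -2.56421907e-05 -9.99999930e-01]
dist from axis along gate 171.0745294843397 lateral 1.7790005257347987
```

>>> carry_out([
  [10,0,0,1.5,0],
  [10,0,0,1.5,0],
  [10,0,0,0,0],
])

```text
time_s: 7.8
eef_pos: [0.5022, 0.1301, 0.1556]
eef_rot: [0.701, -0.088, 0.702, 0.088]
wrist_force: [-0.2, -2.3, 8.5]
grip_width: 0.0246
```

>>> carry_out([
  [10,0,0,1,0],
  [10,0,0,0,0],
])

```text
time_s: 7.97
eef_pos: [0.503, 0.1303, 0.1556]
eef_rot: [0.701, -0.088, 0.702, 0.088]
wrist_force: [-0.1, -3.3, 8.5]
grip_width: 0.0247
```

>>> carry_out([
  [10,0,0,1,0],
  [10,0,0,0,0],
])

```text
time_s: 8.13
eef_pos: [0.5039, 0.1306, 0.1556]
eef_rot: [0.701, -0.088, 0.702, 0.088]
wrist_force: [-1.2, -2.7, 7.7]
grip_width: 0.0244
```

>>> carry_out([
  [10,0,0,1,0],
  [10,0,0,0,0],
])

```text
time_s: 8.3
eef_pos: [0.5049, 0.1308, 0.1556]
eef_rot: [0.701, -0.088, 0.702, 0.088]
wrist_force: [-1.4, -3.3, 9.4]
grip_width: 0.0245
```

>>> carry_out([
  [10,0,0,1,0],
  [10,0,0,0,0],
])

```text
time_s: 8.47
eef_pos: [0.505, 0.1308, 0.1556]
eef_rot: [0.701, -0.088, 0.703, 0.088]
wrist_force: [-6.3, -3.9, 11.3]
grip_width: 0.0246
```

>>> carry_out([
  [10,0,0,1,0],
  [10,0,0,0,0],
])

```text
time_s: 8.63
eef_pos: [0.505, 0.1308, 0.1556]
eef_rot: [0.7, -0.088, 0.703, 0.087]
wrist_force: [-13.1, -5.7, 14.6]
grip_width: 0.0245
```

>>> carry_out([
  [40,0,0,0,0],
  [60,0,0,0,0],
  [60,0,0,0,0],
  [60,0,0,0,0],
  [60,0,0,0,0],
])

```text
time_s: 9.05
eef_pos: [0.507, 0.1315, 0.1549]
eef_rot: [0.701, -0.088, 0.702, 0.088]
wrist_force: [-0.5, 0.2, -0.2]
grip_width: 0.0599
```

```bash
python3 w.py; python3 - <<'E'
from h import *
p,d=imaging.snapshot("wrist"); cv2.imwrite("pics/wrist5.png",p)
E
```

```text
9.05 [0.50701377 0.13147919 0.15486597] 0.05994926728477708 [-0.52736689  0.19876343 -0.20620334] [ 2.53659429e-01  9.64382451e-03 -5.19720714e-02  1.50989245e+00
  1.32835347e-04  1.57563295e+00]
yaw z 14.256496781501603 x axis [-7.22571889e-04 -5.00956267e-05 -9.99999738e-01]
dist from axis along gate 163.8437357260492 lateral 1.9373885925827032
```

View pics/wrist5.png

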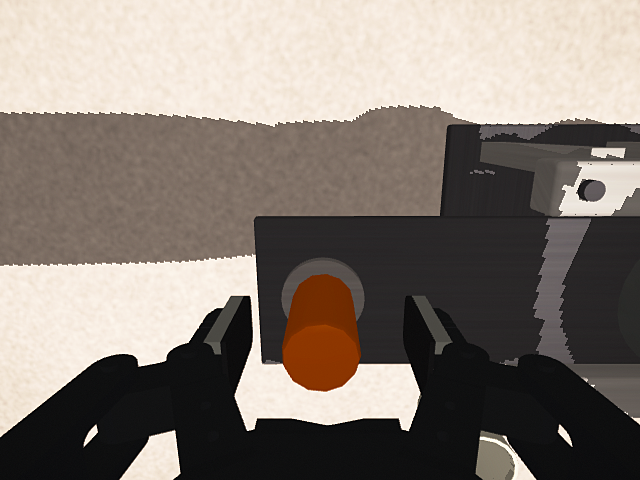

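The knob stands free between the pads, at about (321,330), with pads at columns 240 and 415. I'll go straight up, then back off so the cameras can see.

>>> carry_out([
  [60,-10,0,0,0],
  [60,-25,0,0,0],
  [60,-30,0,0,0],
  [60,-30,0,0,0],
  [60,0,0,0,0],
])

```text
time_s: 9.52
eef_pos: [0.5083, 0.1317, 0.257]
eef_rot: [0.704, -0.087, 0.699, 0.088]
wrist_force: [0.7, 0.4, 0.4]
grip_width: 0.0602
```

>>> carry_out([
  [60,0,0,-25,0],
  [60,0,0,-30,0],
  [60,0,0,-30,0],
  [60,0,0,-20,0],
  [60,0,0,0,0],
])

```text
time_s: 9.93
eef_pos: [0.4028, 0.1049, 0.2521]
eef_rot: [0.702, -0.088, 0.701, 0.088]
wrist_force: [-0.6, -0.3, 0.4]
grip_width: 0.0601
```

>>> carry_out([
  [60,0,0,0,0],
  [60,0,0,0,0],
])

```text
time_s: 10.1
eef_pos: [0.4059, 0.1057, 0.2509]
eef_rot: [0.702, -0.088, 0.701, 0.088]
wrist_force: [-0.7, -0.1, -0.4]
grip_width: 0.0602
```

```bash
python3 w.py; python3 - <<'E'
from h import *
from scipy.optimize import least_squares
for c in ("top","side","wrist"):
    p,d=imaging.snapshot(c); cv2.imwrite(f"pics/{c}6.png",p)
    K=imaging.camera_info(c); T=K["world_from_camera"]
    v,u=np.mgrid[:480,:640]
    P=np.stack([(u-K["cx"])/K["fx"]*d,(v-K["cy"])/K["fy"]*d,d],-1)@T[:3,:3].T+T[:3,3]
    hsv=cv2.cvtColor(p,cv2.COLOR_BGR2HSV)
    k=(d>0)&(hsv[...,1]>200)&(hsv[...,0]<20)&(P[...,2]>.14)&(np.linalg.norm(P-[.505,.13,.17],axis=-1)<.05)
    q=P[k]; side=q[q[:,2]<.188]
    if len(side)>20:
        r=least_squares(lambda x:np.hypot(side[:,0]-x[0],side[:,1]-x[1])-.013,[.5,.13],loss="soft_l1",f_scale=.002); print(c,r.x)
    print(c,[(r["conf"],np.round(r["centre"],4).tolist()) for r in landmark_of(c,"white_knob")][:2])
E
```

```text
10.1 [0.40593968 0.10571771 0.25085054] 0.060182602561552334 [-0.7112934  -0.10283087 -0.43392142] [ 2.54748075e-01 -2.14587504e-01 -7.15519159e-02  1.71247678e+00
  2.94926640e-05  1.57686869e+00]
yaw z 14.24806867981975 x axis [ 1.30396800e-03  3.70036988e-04 -9.99999081e-01]
dist from axis along gate 268.13473405540674 lateral 1.889280466869245
top [0.50652501 0.13002159]
top [(0.68, [0.504, 0.1325, 0.1666])]
side [0.50621427 0.13124741]
side [(0.8, [0.5043, 0.1296, 0.1703]), (0.33, [0.8648, 0.1778, 0.0149])]
wrist [0.50353059 0.13179519]
wrist [(0.83, [0.506, 0.1304, 0.1727])]
```

View pics/top6.png

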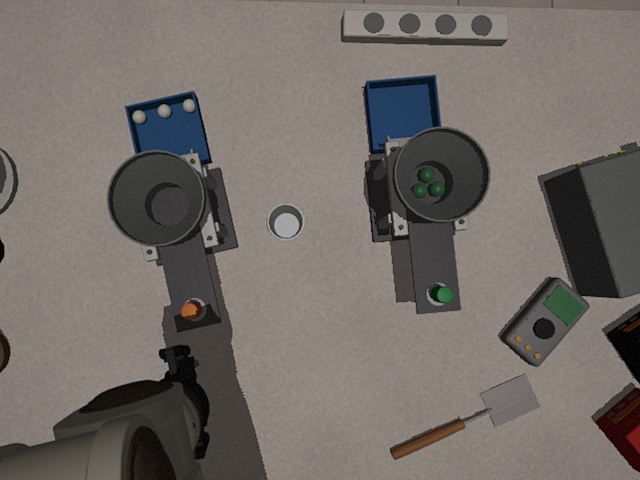

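View pics/side6.png

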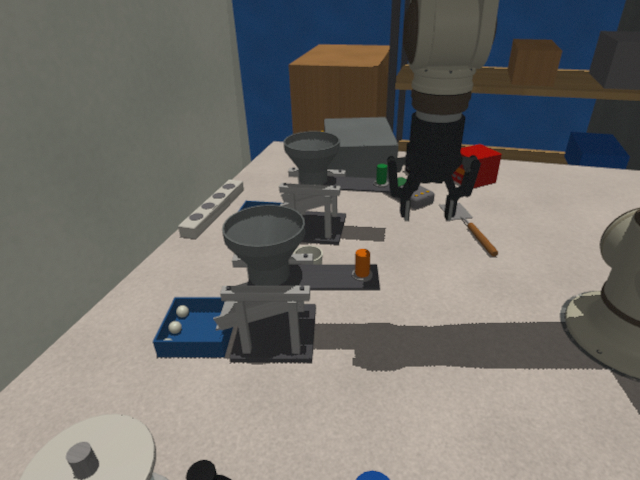

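The knob is about 165.6 mm from the hopper axis, against 165 mm when shut. The three balls are still in the tray, the green hopper looks unchanged and the arm is clear.

```bash
python3 -c "
from h import *
print(bot.close_job())"
```

```text
the job is handed in; nothing more can be done
None
```

The job is done and handed in at about 10.5 s, well inside the 35 s limit. I gripped the orange knob, pulled the gate to about 77 mm open and waited for the balls. I then pushed the gate back, let go and backed the arm off.

- **Balls:** the top view shows all three white balls in the blue tray and the funnel empty.
- **White gate shut:** while I pushed, the knob stopped moving and the wrist force rose to about 14 N, so it was against its stop. Afterwards I measured the knob at about 165.6 mm from the hopper axis, against 165 mm when shut. The separate camera fits and network points for the knob differed by about 3 mm, which is within their stated accuracy.
- **Green hopper:** it looks unchanged in the last pictures, with its balls still inside.
- **Robot:** it is touching nothing, with the wrist force reading under 1 N.

No check failed. One network report, a low-confidence second "white_knob" (0.33) over at the tray, was false and I ignored it.

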